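# Hold a sample vial down on the touch-start vortex mixer

## Robot

A 6-joint arm with a two-finger parallel gripper is mounted at the origin on a cart in front of the work surface, level with it; the furniture and walls round the work are solid. World frame = base frame: x ahead of the robot, y to its left, z up, the work surface at z = 0. Lengths are in m, angles in rad, forces in N, time in s.
With the tool pointing down it reaches from about 0.35 to 0.85 m from the base axis. Payload 8.1 kg.
Tool frame: the origin (TCP) lies midway between the tips of the shut fingers; the grasp point (between the pads) lies 19 mm behind it; z points along the fingers, y is the line along which they close (so a half turn about z gives the same grasp; the last joint's range is limited). The gripper opens to 93 mm and grips with 3 to 60 N. Pads are 15 mm wide; open, the fingers measure 128 mm over their backs; the gripper's body (75 mm by 188 mm) begins 65 mm behind the grasp point.
Start: joints at [-1.333, 0.13, 1.488, -0, 1.523, -0.085], TCP at [0.19, -0.569, 0.18] pointing down, gripper open.
Joint ranges: [-2.96, 2.96], [-0.89, 2.26], [0.02, 2.5], [-1.34, 4.48], [0, 2.73], [-2.66, 2.66]. Speed limits (rad/s): [2.39, 2.39, 2.79, 3.14, 3.14, 3.14].

## Interface

Orientations are given as a rotation vector (axis times angle).
In Python, from plant import robot, cams gives the robot as it stands. The module is installed in compiled form; this text tells all that it offers.
- The arm moves only by the tool play_rows, never from a script. Its arguments are lists of equal length, an entry for each row: "slide": the shift along the tool's x, y, z scaled (see below), a list of three; "twist": the turn, a rotation vector about the tool's x, y, z scaled (see below), a list of three. A call has exactly 8 rows; each row shifts and turns the commanded pose from where the row before left it, along the tool's axes as they then stand; what a row does not reach is not made up. The controller multiplies each number of a shift by 25 cm and each number of a turn by 60 degrees. A row lasts 1/10 s, in which the tool goes at most 50 mm and 8.59 degrees, less where a joint would pass 70% of its speed; a pose out of reach is approached as far as the arm can. A call with a number of a shift or a turn outside -1 to 1 is refused whole. A call with a gripper value outside its range is refused whole. "fingers" is the closure, from -1 (fully open) to 1 (shut), set as the call begins (left out, the last holds). The fingers move at their own pace and stop on an object; "force" is the grip in N (left out, the last holds). Time passes only in rows, so rows that do not move let the fingers close, or fill a call up. It gives the time, the measured TCP pose, the force, the opening and the grip force at its end, in the units of the state.
- robot.read_state(): the state, without advancing time (a new reading comes with each control period).
- cams.read_camera(name): name is "scene" or "top" or "wrist"; returns (picture, depth): 480x640x3 uint8, red, green, blue; 480x640 float32, m along the optical axis (not along the pixel's ray), 0 where there is no reading.
- cams.get_calibration(name): a dict with "fx", "fy", "cx", "cy" (pixels), "k1" (the pictures are not rectified: a ray, as slopes to the right and down, at radius r is drawn at 1 + k1 r^2 times it, then the intrinsics apply), "world_from_camera" (4x4, takes a point from camera to world coordinates). Camera axes: x right, y down, z forward; pixel columns grow to the right and rows downward; lengths in m; the calibration is good to about 2 mm. A picture is of the moment at which its call begins: read the wrist's pose just before it. get_calibration takes no time and is no camera call; for the wrist camera it gives the pose at the moment of the call.
- robot.close_job(): hands the job in; it is judged then, once.
The state is a dict: "t": time; "q": joint angles; "dq": joint speeds; "joint_torque": joint torques, N m; "tool_pos": TCP position; "orientation": TCP orientation; "force": force on the tool from outside, world axes, zero at the start; "wrist_torque": the same for the moment, N m; "opening": finger opening in m; "gripper_force": force on a finger pad.
Only numpy, scipy, OpenCV 4.12 (cv2) and the standard library are available. Lean on these libraries where they do the work, as an engineer would, in place of code of your own. Each camera call takes 0.05 s, during which the arm holds its last target. There are 200 camera calls.

## Task

Take the white-capped sample vial out of the blue tube stand, set it upright into the black rubber cup of the vortex mixer and press it gently straight down until the sprung cup is fully depressed. Keep it fully pressed for about three seconds and finish like that: still gripping the vial and still holding the cup fully down, not putting the vial back or letting go. Leave the red-capped and green-capped tubes in the stand and do not disturb the dropper bottle, the timer or the petri dish.

Things in the scene. Friction and masses are not known exactly. Their poses are not given: they have to be found in the camera images.
- vial: The sample vial: upright white cylinder with a blue band and a white screw cap, 16 mm in diameter (cap 18 mm), 100 mm tall, about 22 g. Origin at the centre of its underside, z along its axis towards the cap. It stands loosely in one of the three wells of the stand, so its underside is 10 mm above the worktop and its upper 60 mm stick out above the block. Which well varies.
- stand: Blue tube stand fixed to the worktop: block 70 mm (its x) by 170 mm (its y) by 50 mm high, with three wells 18 mm wide and 40 mm deep in a row along its y axis, at y = -55, 0 and +55 mm from the centre. Origin at the centre of its underside.
- red_tube: Bystander: tube of the same size as the vial, with a red cap and a red band, in another well of the stand. Origin at the centre of its underside.
- green_tube: Bystander: tube of the same size as the vial, with a green cap and a green band, in another well of the stand. Origin at the centre of its underside.
- mixer: Touch-start vortex mixer fixed to the worktop: white housing 140 mm (its x) by 110 mm (its y), 56 mm high, with a grey collar on top and a black front panel with knob and switch towards its -x. The sprung black rubber cup stands on top of it, centred 10 mm to +x of the housing's centre. Origin at the centre of its underside.
- cup (a joint): How far the rubber cup is pressed down, in m: 0 up at rest, 0.014 at its bottom stop (fully depressed). It moves straight down and springs back by itself; it starts to move at about 2 N and takes about 8.5 N to reach the stop, beyond which it is rigid.
- cup_floor (a point): Centre of the flat inner floor of the black rubber cup, on which the vial's underside comes to rest; it moves down with the cup. At rest it is 94 mm above the worktop; the cup's rim is 18 mm above it. The cup is 44 mm across outside at the rim, and the space inside widens from about 28 mm across at the floor to 36 mm at the rim. Axes as the mixer's, z up.
- dropper_bottle: Bystander: amber dropper bottle with black bulb, 35 mm in diameter, 106 mm tall, standing. Origin at the centre of its underside.
- lab_timer: Bystander: white digital timer with three round keys, 39 x 68 x 62 mm. Origin at the centre of its underside.
- petri: Bystander: closed petri dish, 64 mm in diameter, 15 mm high. Origin at the centre of its underside.

How it is judged:
On the way, in this order (a step that is already met when the one before it is completed fails the run):
1. the vial is lifted out of the stand in the gripper (height (world z) of vial above 0.06 m and contact force between the fingers and vial above 2 N and value of joint cup below 0.003 m), for 0.1 s.
2. the gripped vial stands in the cup and keeps it fully depressed for two seconds (value of joint cup above 0.0115 m and horizontal distance between vial and cup_floor below 0.01 m and z of vial in the frame of cup_floor below 0.005 m and angle between vial's own z axis and vertical below 0.2 rad and contact force between vial and mixer above 3 N and contact force between the fingers and vial above 2 N), for 2 s.
At the end, for the whole second after the job is handed in: The gripped vial (finger force over 2 N) stands in the cup: underside within 10 mm of its centre, under 5 mm above its floor, tilt under 0.2 rad, bearing on it with over 3 N and keeping it down by more than 11.5 mm of its 14 mm, as it did for two seconds before (all of step 2); the arm keeps its last pose, push and grip.
It fails at once if the vial is rammed onto the mixer (more than 40 N) (contact force between vial and mixer above 40 N).
It fails at once if the red-capped or green-capped tube is moved more than 20 mm (distance of any of red_tube, green_tube from where it was at the start of the episode above 0.02 m).
It fails at once if the dropper bottle, timer or petri dish is moved more than 20 mm (distance of any of dropper_bottle, lab_timer, petri from where it was at the start of the episode above 0.02 m).
It also fails if it takes over 45 s, if anything falls off the work surface, if the arm or the gripper's body presses on something with over 40 N, if the wrist force passes 120 N, or if a joint passes its speed limit or range.

## Working session

There is one attempt and no reset: what is moved stays moved. The work goes in short steps, Python scripts to look and compute and a tool call to move; the robot and the scene stay as the last step left them, time stands still between calls to the robot, and variables do not carry over. Pictures are saved under pics/ and viewed, at most 10 in all, crops included, and the job is handed in when it is done.

Besides the shell and the picture viewer there is one more tool, called after "Emit:" in YAML: its name, and indented under it one key for each argument. play_rows: Moves the arm, as the interface text tells. Shifts and turns lie within -1 to 1; 1 stands for 25 cm of shift or 60 degrees of turn. Its arguments: {"type":"object","properties":{"slide":{"type":"array"},"twist":{"type":"array"},"fingers":{"type":"number"},"force":{"type":"number"}},"required":["slide","twist"]}

```bash
mkdir -p pics && cat > h.py <<'E'
import numpy as np, cv2
from plant import robot, cams
def grab(n):
    c=cams.get_calibration(n); im,d=cams.read_camera(n); return im,d,c
def cloud(d,c):
    h,w=d.shape; v,u=np.mgrid[0:h,0:w]
    xd=(u-c["cx"])/c["fx"]; yd=(v-c["cy"])/c["fy"]
    x,y=xd.copy(),yd.copy()
    for _ in range(8):
        s=1+c["k1"]*(x*x+y*y); x=xd/s; y=yd/s
    P=np.stack([x*d,y*d,d,np.ones_like(d)],-1)@np.array(c["world_from_camera"]).T
    P=P[...,:3]; P[d==0]=np.nan; return P
E
python3 - <<'E'
from h import *
for n in ("scene","top"):
    im,d,c=grab(n); cv2.imwrite(f"pics/{n}0.png",im[...,::-1]); np.savez(f"{n}0.npz",im=im,P=cloud(d,c))
    print(n,np.array(c["world_from_camera"]).round(3).tolist(),c["k1"])
s=robot.read_state(); print(s)
E
```

```text
scene [[-0.893, -0.294, 0.34, 0.205], [-0.449, 0.598, -0.663, 0.608], [-0.009, -0.745, -0.667, 0.797], [0.0, 0.0, 0.0, 1.0]] -0.1267184256247113
top [[-0.012, -0.994, 0.105, 0.395], [-1.0, 0.013, 0.009, -0.119], [-0.011, -0.105, -0.994, 1.528], [0.0, 0.0, 0.0, 1.0]] 0.028027901270950784
{'t': 0.1, 'q': array([-1.33337183e+00,  1.31080483e-01,  1.48913535e+00,  1.98154796e-05,
        1.52297667e+00, -8.54148708e-02]), 'dq': array([-5.13560096e-05, -1.36494595e-03, -2.32875511e-03, -3.23746668e-04,
        2.53997945e-05, -1.77131421e-03]), 'joint_torque': array([ 2.56320978e-03, -5.61339855e+01, -4.93096983e+01,  7.72124087e-02,
        2.91291723e-02, -2.98138968e-05]), 'tool_pos': array([ 0.19024698, -0.56845936,  0.1787147 ]), 'orientation': array([-3.09917655e+00, -5.04657390e-01,  1.59738366e-04]), 'force': array([ 0.31970329, -1.1022728 , -0.82603828]), 'wrist_torque': array([ 0.03166047,  0.03567635, -0.04100147]), 'gripper_force': 0.0, 'opening': 0.09311724948198176}
```

View pics/top0.png

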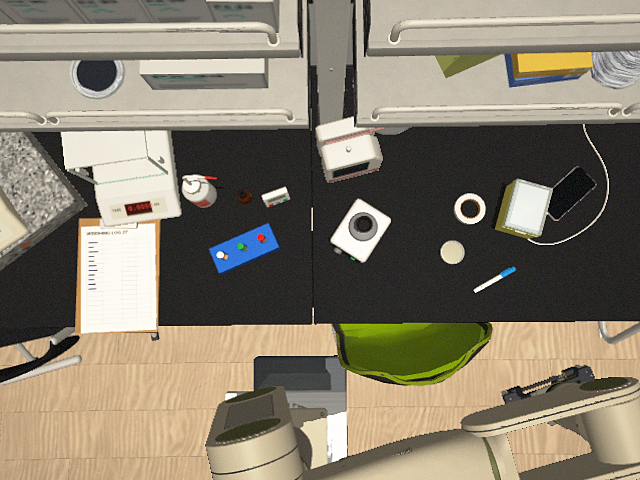

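View pics/scene0.png

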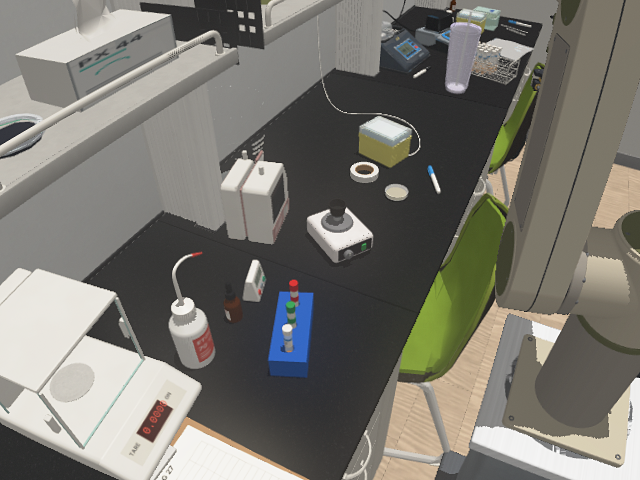

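The top view shows the stand at about (243,248), with the white vial at (221,255), green at (241,246) and red at (262,238). The mixer cup is at (363,224). The scene view agrees: vial at (288,335), cup at (337,212). Next I'll measure these.

```bash
python3 - <<'E'
from h import *
for n,b in (("top",dict(stand=(205,220,282,275),mixer=(325,195,395,270))),("scene",dict(stand=(265,275,318,380),mixer=(300,195,378,265)))):
    z=np.load(f"{n}0.npz"); im,P=z["im"],z["P"]; hsv=cv2.cvtColor(im,cv2.COLOR_RGB2HSV)
    def sel(k,m):
        x0,y0,x1,y1=b[k]; M=np.zeros(im.shape[:2],bool); M[y0:y1,x0:x1]=1
        return P[M&m&np.isfinite(P[...,2])]
    H,S,V=[hsv[...,i].astype(int) for i in range(3)]
    Z=P[...,2]
    def rep(t,Q): print(n,t,len(Q),np.median(Q,0).round(4),"mid",((Q.min(0)+Q.max(0))/2).round(4),"max",Q.max(0).round(4))
    rep("vialtop",sel("stand",(S<60)&(V>120)&(Z>.095)))
    rep("green",sel("stand",(H>45)&(H<85)&(S>100)&(Z>.095)))
    rep("red",sel("stand",((H<8)|(H>172))&(S>120)&(Z>.095)))
    st=sel("stand",(H>100)&(H<130)&(S>120)&(abs(Z-.05)<.006)); rep("stand",st)
    r=cv2.minAreaRect((st[:,:2]*1000).astype(np.float32)); print(r)
    mx=sel("mixer",(S<50)&(V>150)&(abs(Z-.056)<.006)); rep("house",mx)
    print(cv2.minAreaRect((mx[:,:2]*1000).astype(np.float32)))
    rim=sel("mixer",(Z>.104)&(Z<.12)); rep("rim",rim); print(cv2.minEnclosingCircle((rim[:,:2]*1000).astype(np.float32)))
z=np.load("top0.npz");P=z["P"]
for k,(u,v) in dict(dropper=(245,197),timer=(275,197),petri=(452,252),bottle=(198,190),balance=(115,150),pcr=(350,150),shelfL=(220,117),shelfR=(400,117)).items(): print(k,P[v,u].round(3))
sh=P[60:130,180:420].reshape(-1,3); print("shelf lip min x", np.nanmin(sh[sh[:,2]>.3],0))
E
```

```text
top vialtop 37 [0.5062 0.1546 0.1094] mid [0.5061 0.1546 0.108 ] max [0.5136 0.1627 0.1131]
top green 37 [0.5279 0.1024 0.1089] mid [0.528  0.1036 0.1067] max [0.5359 0.1118 0.115 ]
top red 36 [0.5499 0.0516 0.1094] mid [0.5498 0.0522 0.1053] max [0.5576 0.0593 0.1151]
top stand 1401 [0.5277 0.1008 0.0493] mid [0.5297 0.1021 0.05  ] max [0.5938 0.1925 0.0559]
((528.2998046875, 103.7070083618164), (70.7571029663086, 170.21951293945312), 23.187538146972656)
top house 1349 [ 0.5587 -0.1999  0.0554] mid [ 0.5715 -0.2033  0.056 ] max [ 0.6538 -0.1254  0.062 ]
((571.5001220703125, -203.3014373779297), (107.7884292602539, 137.58839416503906), 56.097198486328125)
top rim 97 [ 0.5815 -0.2113  0.1111] mid [ 0.5793 -0.2091  0.1103] max [ 0.6002 -0.1886  0.1166]
((579.5083618164062, -209.55039978027344), 21.49357795715332)
scene vialtop 92 [0.5054 0.1586 0.1087] mid [0.507  0.156  0.1042] max [0.5151 0.1646 0.113 ]
scene green 85 [0.5265 0.1079 0.1082] mid [0.5281 0.1051 0.1032] max [0.536  0.1142 0.111 ]
scene red 84 [0.5483 0.0576 0.1082] mid [0.5498 0.0551 0.1037] max [0.5575 0.0645 0.112 ]
scene stand 1983 [0.5216 0.1192 0.0495] mid [0.5298 0.1052 0.0497] max [0.5951 0.1966 0.0553]
((529.0116577148438, 105.26763153076172), (70.854248046875, 172.73297119140625), 23.041597366333008)
scene house 1049 [ 0.5483 -0.1821  0.0548] mid [ 0.5713 -0.1984  0.056 ] max [ 0.6539 -0.1232  0.062 ]
((571.0164794921875, -201.6945037841797), (108.63948822021484, 137.44094848632812), 56.40522003173828)
scene rim 131 [ 0.58   -0.2111  0.1099] mid [ 0.5799 -0.2073  0.1092] max [ 0.601  -0.1863  0.1144]
((580.1069946289062, -207.98391723632812), 23.819595336914062)
dropper [0.661 0.099 0.064]
timer [0.662 0.021 0.052]
petri [ 0.513 -0.449  0.014]
bottle [0.666 0.204 0.141]
balance [0.744 0.375 0.239]
pcr [ 0.752 -0.174  0.182]
shelfL [0.737 0.083 0.489]
shelfR [ 0.73  -0.256  0.495]
shelf lip min x [ 0.71634789 -0.29455771  0.30041661]
```

```bash
cat >> h.py <<'E'
from scipy.spatial.transform import Rotation as Ro
from scipy.linalg import expm, logm
def T(p,R):
    M=np.eye(4); M[:3,:3]=R.as_matrix(); M[:3,3]=p; return M
def down(yaw_y):  # tool z down, tool y at heading yaw_y (deg)
    a=np.radians(yaw_y); y=np.array([np.cos(a),np.sin(a),0]); z=np.array([0,0,-1.]); return Ro.from_matrix(np.stack([np.cross(y,z),y,z],1))
def plan(p,R,n):
    s=robot.read_state(); A=T(s["tool_pos"],Ro.from_rotvec(s["orientation"])); B=T(p,R)
    W=expm(np.real(logm(np.linalg.inv(A)@B))/n)
    print("t",s["t"],"pos",s["tool_pos"].round(4),"err tool axes mm",((np.linalg.inv(A)@B)[:3,3]*1000).round(1),"F",s["force"].round(2),"q",s["q"].round(2))
    print("row slide",(W[:3,3]/.25).round(4).tolist(),"twist",(Ro.from_matrix(W[:3,:3]).as_rotvec()/np.radians(60)).round(4).tolist())
E
python3 - <<'E'
from h import *
plan([.507,.155,.17],down(23),24)
E
```

```text
t 0.1 pos [ 0.1902 -0.5685  0.1787] err tool axes mm [ 529.9 -585.6    9.7] F [ 0.32 -1.1  -0.83] q [-1.33  0.13  1.49  0.    1.52 -0.09]
row slide [0.1476, -0.0066, 0.0015] twist [-0.0, -0.0001, -0.0656]
```

Emit:
play_rows:
  slide:
    - [0.148,-0.006,0]
    - [0.148,-0.006,0]
    - [0.148,-0.006,0]
    - [0.148,-0.006,0]
    - [0.148,-0.006,0]
    - [0.148,-0.006,0]
    - [0.148,-0.006,0]
    - [0.148,-0.006,0]
  twist:
    - [0,0,-0.066]
    - [0,0,-0.066]
    - [0,0,-0.066]
    - [0,0,-0.066]
    - [0,0,-0.066]
    - [0,0,-0.066]
    - [0,0,-0.066]
    - [0,0,-0.066]
  fingers: -1
  force: 25

```text
t: 0.9
tool_pos: [0.4318, -0.4012, 0.179]
orientation: [-2.843, -1.336, 0.0]
force: [0.2, -0.7, 0.5]
opening: 0.093
gripper_force: 0.0
```

Emit:
play_rows:
  slide:
    - [0.148,-0.006,0]
    - [0.148,-0.006,0]
    - [0.148,-0.006,0]
    - [0.148,-0.006,0]
    - [0.148,-0.006,0]
    - [0.148,-0.006,0]
    - [0.148,-0.006,0]
    - [0.148,-0.006,0]
  twist:
    - [0,0,-0.066]
    - [0,0,-0.066]
    - [0,0,-0.066]
    - [0,0,-0.066]
    - [0,0,-0.066]
    - [0,0,-0.066]
    - [0,0,-0.066]
    - [0,0,-0.066]

```text
t: 1.7
tool_pos: [0.5483, -0.133, 0.1791]
orientation: [-2.37, -2.061, 0.001]
force: [-0.2, 0.1, 0.4]
opening: 0.0928
gripper_force: 0.0
```

```bash
python3 - <<'E'
from h import *
plan([.507,.155,.17],down(23),8)
E
```

```text
t 1.7 pos [ 0.5483 -0.133   0.1791] err tool axes mm [279.5 -80.9   9.2] F [-0.19  0.08  0.42] q [-0.33  0.04  1.59  0.    1.52 -0.19]
row slide [0.1471, -0.0066, 0.0046] twist [-0.0001, -0.0, -0.0645]
```

Emit:
play_rows:
  slide:
    - [0.147,-0.006,0]
    - [0.147,-0.006,0]
    - [0.147,-0.006,0]
    - [0.147,-0.006,0]
    - [0.147,-0.006,0]
    - [0.147,-0.006,0]
    - [0.147,-0.006,0]
    - [0,0,0]
  twist:
    - [0,0,-0.065]
    - [0,0,-0.065]
    - [0,0,-0.065]
    - [0,0,-0.065]
    - [0,0,-0.065]
    - [0,0,-0.065]
    - [0,0,-0.065]
    - [0,0,0]

```text
t: 2.5
tool_pos: [0.5205, 0.1229, 0.1792]
orientation: [-1.812, -2.564, -0.001]
force: [0.5, 0.2, -0.4]
opening: 0.0933
gripper_force: 0.0
```

```bash
python3 - <<'E'
from h import *
plan([.507,.155,.17],down(23),4)
im,d,c=grab("wrist"); P=cloud(d,c); cv2.imwrite("pics/w1.png",im[...,::-1]); np.savez("w1.npz",im=im,P=P)
hsv=cv2.cvtColor(im,cv2.COLOR_RGB2HSV).astype(int)
M=(P[...,2]>.095)&(P[...,2]<.118)&(abs(P[...,0]-.507)<.025)&(abs(P[...,1]-.155)<.025)
Q=P[M]; print(len(Q),np.median(Q,0).round(4),((Q.min(0)+Q.max(0))/2).round(4),np.ptp(Q,axis=0).round(4)); 
T_=Q[Q[:,2]>.105]; print(cv2.minEnclosingCircle((T_[:,:2]*1000).astype(np.float32)))
E
```

```text
t 2.5 pos [0.5205 0.1229 0.1792] err tool axes mm [34.7 -2.   9.3] F [ 0.54  0.19 -0.36] q [ 0.13 -0.04  1.67  0.    1.52 -0.21]
row slide [0.0348, -0.0012, 0.0093] twist [-0.0002, -0.0004, -0.0145]
443 [0.5063 0.1555 0.1103] [0.5065 0.1548 0.1046] [0.0173 0.0173 0.016 ]
((506.3642883300781, 154.81101989746094), 8.93370246887207)
```

View pics/w1.png

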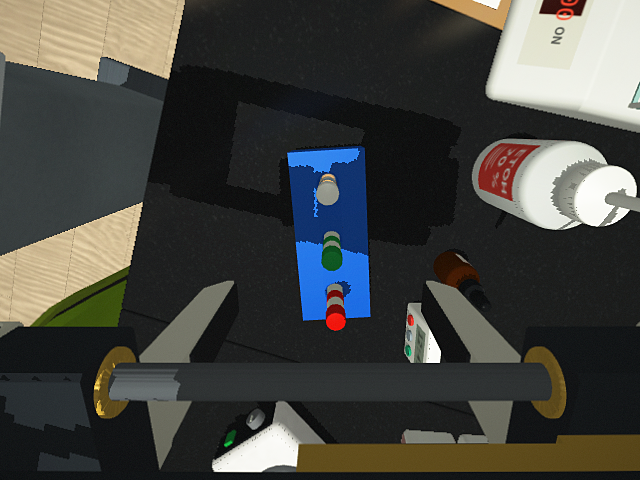

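The wrist view has the white vial at (327,187), green at (331,250) and red at (335,310), with the fingers on either side of the row. The cap fit gives (0.5064, 0.1548) with an 8.9 mm radius, which matches the known size.

Emit:
play_rows:
  slide:
    - [0.035,-0.001,0]
    - [0.035,-0.001,0]
    - [0.035,-0.001,0]
    - [0.035,-0.001,0]
    - [0,0,0]
    - [0,0,0]
    - [0,0,0]
    - [0,0,0]
  twist:
    - [0,0,-0.0145]
    - [0,0,-0.0145]
    - [0,0,-0.0145]
    - [0,0,-0.0145]
    - [0,0,0]
    - [0,0,0]
    - [0,0,0]
    - [0,0,0]

```text
t: 3.35
tool_pos: [0.509, 0.1513, 0.1796]
orientation: [1.743, 2.614, -0.0]
force: [0.3, 0.0, 0.0]
opening: 0.0932
gripper_force: 0.0
```

```bash
python3 - <<'E'
from h import *
plan([.5065,.1549,.062],down(23),7)
E
```

```text
t 3.35 pos [0.509  0.1513 0.1796] err tool axes mm [  4.3  -0.9 117.6] F [0.26 0.   0.01] q [ 0.19 -0.06  1.68 -0.    1.52 -0.2 ]
row slide [0.0024, -0.0005, 0.0672] twist [-0.0, 0.0, -0.0009]
```

Emit:
play_rows:
  slide:
    - [0.006,-0.001,0.05]
    - [0.006,-0.001,0.06]
    - [0.003,-0.001,0.07]
    - [0.002,-0.001,0.07]
    - [0,0,0.07]
    - [0,0,0.07]
    - [0,0,0.05]
    - [0,0,0.03]
  twist:
    - [0,0,-0.002]
    - [0,0,-0.002]
    - [0,0,-0.002]
    - [0,0,0]
    - [0,0,0]
    - [0,0,0]
    - [0,0,0]
    - [0,0,0]

```text
t: 4.15
tool_pos: [0.5049, 0.1549, 0.0597]
orientation: [-1.733, -2.618, 0.003]
force: [-0.2, 0.2, 1.2]
opening: 0.0931
gripper_force: 0.0
```

Emit:
play_rows:
  slide:
    - [0,0,0]
    - [0,0,0]
    - [0,0,0]
    - [0,0,0]
    - [0,0,0]
    - [0,0,0]
    - [0,0,0]
    - [0,0,0]
  twist:
    - [0,0,0]
    - [0,0,0]
    - [0,0,0]
    - [0,0,0]
    - [0,0,0]
    - [0,0,0]
    - [0,0,0]
    - [0,0,0]
  fingers: 1
  force: 25

```text
t: 4.95
tool_pos: [0.5064, 0.1551, 0.0622]
orientation: [1.734, 2.62, 0.0]
force: [-0.4, -0.3, 0.5]
opening: 0.0338
gripper_force: 0.0
```

```bash
python3 - <<'E'
from h import *
plan([.5065,.1549,.2],down(23),8)
s=robot.read_state();print(s["opening"],s["gripper_force"])
im,d,c=grab("scene");cv2.imwrite("pics/s1.png",cv2.resize(im[200:420,180:400,::-1],(600,600)))
E
```

```text
t 4.95 pos [0.5064 0.1551 0.0622] err tool axes mm [-3.000e-01  1.000e-01 -1.378e+02] F [-0.4 -0.3  0.5] q [ 0.2   0.03  1.81  0.    1.3  -0.2 ]
row slide [-0.0001, 0.0, -0.0689] twist [0.0, 0.0, -0.0]
0.0338187040301299 0.0
```

View pics/s1.png

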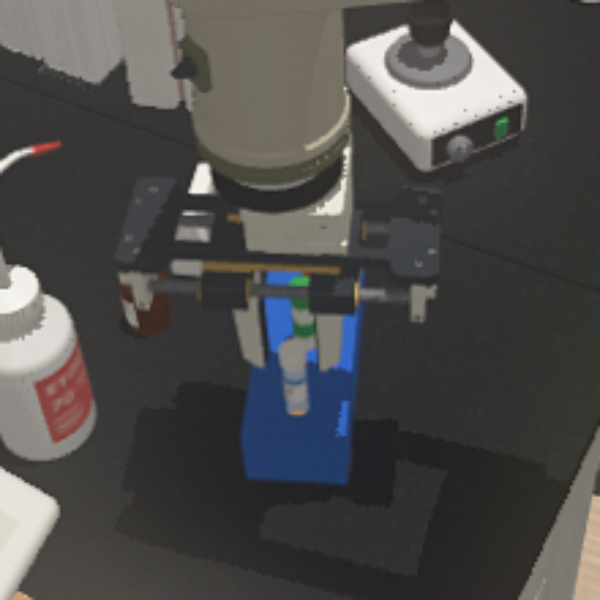

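In this crop the fingers straddle the white vial at about (295,375) and are still closing. I'll let them finish.

Emit:
play_rows:
  slide:
    - [0,0,0]
    - [0,0,0]
    - [0,0,0]
    - [0,0,0]
    - [0,0,0]
    - [0,0,0]
    - [0,0,0]
    - [0,0,0]
  twist:
    - [0,0,0]
    - [0,0,0]
    - [0,0,0]
    - [0,0,0]
    - [0,0,0]
    - [0,0,0]
    - [0,0,0]
    - [0,0,0]

```text
t: 5.8
tool_pos: [0.5063, 0.1551, 0.0621]
orientation: [1.734, 2.62, -0.0]
force: [-0.1, 0.3, -0.8]
opening: 0.0144
gripper_force: 25.0
```

Emit:
play_rows:
  slide:
    - [0,0,-0.03]
    - [0,0,-0.06]
    - [0,0,-0.08]
    - [0,0,-0.09]
    - [0,0,-0.1]
    - [0,0,-0.1]
    - [0,0,-0.06]
    - [0,0,-0.04]
  twist:
    - [0,0,0]
    - [0,0,0]
    - [0,0,0]
    - [0,0,0]
    - [0,0,0]
    - [0,0,0]
    - [0,0,0]
    - [0,0,0]

```text
t: 6.6
tool_pos: [0.5072, 0.1553, 0.2046]
orientation: [1.733, 2.618, 0.003]
force: [-0.4, -0.3, -0.4]
opening: 0.0148
gripper_force: 25.0
```

```bash
python3 - <<'E'
from h import *
plan([.5797,-.2085,.205],down(-14),16)
s=robot.read_state();print(s["opening"],s["gripper_force"])
E
```

```text
t 6.6 pos [0.5072 0.1553 0.2046] err tool axes mm [-363.2  -75.4   -0.4] F [-0.35 -0.28 -0.35] q [ 0.2  -0.07  1.65 -0.    1.56 -0.2 ]
row slide [-0.0939, 0.0092, -0.0001] twist [0.0002, -0.0, 0.0385]
0.014780883146327056 25.000922083854675
```

Emit:
play_rows:
  slide:
    - [-0.05,0.005,0]
    - [-0.094,0.009,0]
    - [-0.094,0.009,0]
    - [-0.094,0.009,0]
    - [-0.094,0.009,0]
    - [-0.094,0.009,0]
    - [-0.094,0.009,0]
    - [-0.094,0.009,0]
  twist:
    - [0,0,0.02]
    - [0,0,0.0385]
    - [0,0,0.0385]
    - [0,0,0.0385]
    - [0,0,0.0385]
    - [0,0,0.0385]
    - [0,0,0.0385]
    - [0,0,0.0385]

```text
t: 7.4
tool_pos: [0.5691, -0.0122, 0.2002]
orientation: [-2.112, -2.323, 0.003]
force: [0.2, -0.4, 0.5]
opening: 0.0149
gripper_force: 25.0
```

Emit:
play_rows:
  slide:
    - [-0.094,0.009,0]
    - [-0.094,0.009,0]
    - [-0.094,0.009,0]
    - [-0.094,0.009,0]
    - [-0.094,0.009,0]
    - [-0.094,0.009,0]
    - [-0.06,0.006,0]
    - [0,0,0]
  twist:
    - [0,0,0.0385]
    - [0,0,0.0385]
    - [0,0,0.0385]
    - [0,0,0.0385]
    - [0,0,0.0385]
    - [0,0,0.0385]
    - [0,0,0.025]
    - [0,0,0]

```text
t: 8.2
tool_pos: [0.5811, -0.1682, 0.2007]
orientation: [-2.404, -2.02, 0.002]
force: [-0.2, 0.6, -0.0]
opening: 0.0146
gripper_force: 25.0
```

```bash
python3 - <<'E'
from h import *
plan([.5797,-.2085,.205],down(-14),4)
s=robot.read_state();print(s["opening"],s["gripper_force"])
for n in ("scene","wrist"):
    im,d,c=grab(n); P=cloud(d,c); np.savez(n+"2.npz",im=im,P=P); cv2.imwrite(f"pics/{n}2.png",im[...,::-1])
E
```

```text
t 8.2 pos [ 0.5811 -0.1682  0.2007] err tool axes mm [-39.9   5.6  -4.3] F [-0.19  0.65 -0.04] q [-0.37  0.14  1.44 -0.    1.56 -0.19]
row slide [-0.0398, 0.0066, -0.0043] twist [-0.0005, 0.0, 0.0169]
0.014561926982646278 25.000860393047333
```

View pics/scene2.png

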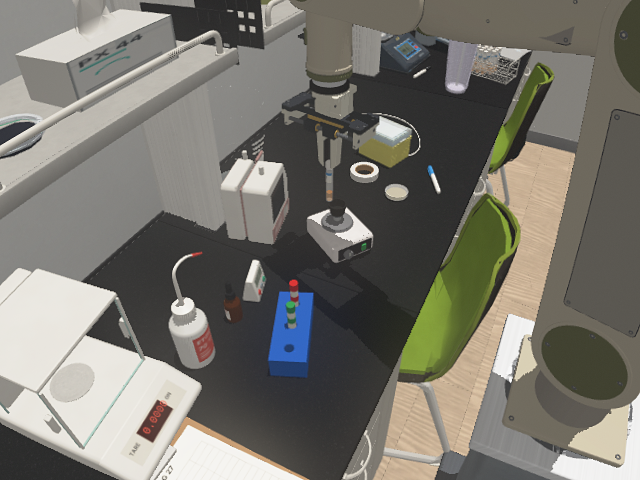

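View pics/wrist2.png

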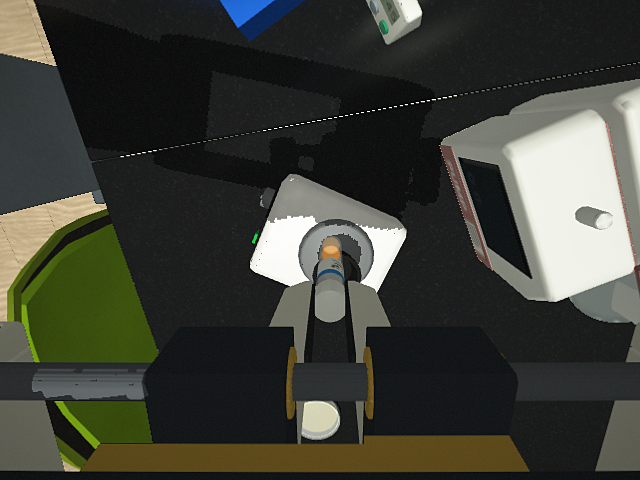

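The scene view shows the vial held at (329,185) just short of the cup at (337,212). The wrist view has it at (330,275), in front of the cup. Next I'll check the vial's tilt and depth in the grip.

```bash
cat > vial.py <<'E'
from h import *
def vial(n,im,P,p,top=.22):
    hsv=cv2.cvtColor(im,cv2.COLOR_RGB2HSV).astype(int)
    M=(np.hypot(P[...,0]-p[0],P[...,1]-p[1])<.016)&(P[...,2]>p[2]-.065)&(P[...,2]<p[2]-.004)
    Q=P[M]; cam=np.array(cams.get_calibration(n)["world_from_camera"])[:3,3]
    print(n,len(Q),"z",np.percentile(Q[:,2],[1,99]).round(4))
    from scipy.optimize import least_squares
    def f(v):
        ax=np.array([v[2],v[3],1]);ax/=np.linalg.norm(ax);r=Q-np.array([v[0],v[1],p[2]-.03]);return np.linalg.norm(np.cross(r,ax),axis=1)-.008
    s=least_squares(f,[p[0],p[1],0,0],loss="soft_l1",f_scale=.001)
    v=s.x; zb=p[2]-.052
    print(" centre",v[:2].round(4),"tilt",v[2:].round(4),"rms",np.sqrt(np.mean(s.fun**2)).round(4),"bottom xy",(v[:2]+v[2:]*(-.022)).round(4))
E
python3 - <<'E'
from vial import *
p=robot.read_state()["tool_pos"]
for n in ("scene","wrist"):
    z=np.load(n+"2.npz"); vial(n,z["im"],z["P"],p)
P=np.load("scene2.npz")["P"]; m=(P[...,0]>.62)&(P[...,0]<.78)&(P[...,1]>-.3)&(P[...,1]<-.05)&(P[...,2]<.3)&(P[...,2]>.1)
Q=P[m]; print("machine",Q.min(0),Q.max(0))
P=np.load("wrist2.npz")["P"]; m=(abs(P[...,0]-.58)<.024)&(abs(P[...,1]+.208)<.024)&(P[...,2]>.1)&(P[...,2]<.118); Q=P[m]
print("rim",len(Q),Q.min(0),Q.max(0),cv2.minEnclosingCircle((Q[:,:2]*1000).astype(np.float32)))
E
```

```text
scene 126 z [0.1493 0.1961]
 centre [ 0.5825 -0.1687] tilt [-0.0196  0.0048] rms 0.0012 bottom xy [ 0.5829 -0.1688]
wrist 458 z [0.1515 0.1969]
 centre [ 0.5811 -0.168 ] tilt [-0.0049 -0.0005] rms 0.0002 bottom xy [ 0.5812 -0.1679]
machine [ 0.70683344 -0.25760187  0.10000246] [ 0.77993024 -0.09798608  0.18846459]
rim 302 [ 0.55816919 -0.22366359  0.10014299] [ 0.60079952 -0.18988016  0.11394899] ((579.6641235351562, -208.80787658691406), 21.669919967651367)
```

Emit:
play_rows:
  slide:
    - [-0.04,0.006,0]
    - [-0.04,0.006,0]
    - [-0.04,0.006,0]
    - [-0.036,0.006,0]
    - [0,0,0]
    - [0,0,0]
    - [0,0,0]
    - [0,0,0]
  twist:
    - [0,0,0.017]
    - [0,0,0.017]
    - [0,0,0.017]
    - [0,0,0.017]
    - [0,0,0]
    - [0,0,0]
    - [0,0,0]
    - [0,0,0]

```text
t: 9.1
tool_pos: [0.5804, -0.2052, 0.2022]
orientation: [2.472, 1.939, 0.0]
force: [-0.1, -0.7, 0.2]
opening: 0.0148
gripper_force: 25.0
```

```bash
python3 - <<'E'
from vial import *
plan([.5797,-.2085,.155],down(-14),8)
p=robot.read_state()["tool_pos"]
im,d,c=grab("wrist"); P=cloud(d,c); vial("wrist",im,P,p)
E
```

```text
t 9.1 pos [ 0.5804 -0.2052  0.2022] err tool axes mm [-3.4  0.1 47.2] F [-0.15 -0.7   0.2 ] q [-0.42  0.16  1.41  0.    1.57 -0.18]
row slide [-0.0017, 0.0, 0.0236] twist [0.0, -0.0, 0.0005]
wrist 456 z [0.1521 0.1978]
 centre [ 0.58   -0.2064] tilt [-0.0077  0.0021] rms 0.0002 bottom xy [ 0.5802 -0.2064]
```

Emit:
play_rows:
  slide:
    - [-0.005,0,0.015]
    - [-0.004,0,0.025]
    - [-0.001,0,0.035]
    - [0,0,0.035]
    - [0,0,0.035]
    - [0,0,0.03]
    - [0,0,0.02]
    - [0,0,0.01]
  twist:
    - [0,0,0]
    - [0,0,0]
    - [0,0,0]
    - [0,0,0]
    - [0,0,0]
    - [0,0,0]
    - [0,0,0]
    - [0,0,0]

```text
t: 9.95
tool_pos: [0.5794, -0.2078, 0.15]
orientation: [-2.472, -1.938, 0.001]
force: [-0.1, -0.6, -0.5]
opening: 0.0148
gripper_force: 25.0
```

Emit:
play_rows:
  slide:
    - [0,0,0]
    - [0,0,0]
    - [0,0,0.002]
    - [0,0,0.002]
    - [0,0,0.002]
    - [0,0,0.002]
    - [0,0,0]
    - [0,0,0]
  twist:
    - [0,0,0]
    - [0,0,0]
    - [0,0,0]
    - [0,0,0]
    - [0,0,0]
    - [0,0,0]
    - [0,0,0]
    - [0,0,0]
  force: 45

```text
t: 10.75
tool_pos: [0.5797, -0.208, 0.1489]
orientation: [-2.472, -1.938, -0.0]
force: [0.1, -0.6, -0.7]
opening: 0.0141
gripper_force: 45.0
```

Emit:
play_rows:
  slide:
    - [0,0,0.006]
    - [0,0,0.006]
    - [0,0,0.006]
    - [0,0,0.006]
    - [0,0,0.004]
    - [0,0,0.004]
    - [0,0,0]
    - [0,0,0]
  twist:
    - [0,0,0]
    - [0,0,0]
    - [0,0,0]
    - [0,0,0]
    - [0,0,0]
    - [0,0,0]
    - [0,0,0]
    - [0,0,0]

```text
t: 11.55
tool_pos: [0.58, -0.208, 0.1412]
orientation: [2.472, 1.938, 0.001]
force: [0.5, 0.4, 4.6]
opening: 0.0139
gripper_force: 45.0
```

```bash
python3 - <<'E'
from vial import *
plan([.5797,-.2085,.131],down(-14),8)
s=robot.read_state();p=s["tool_pos"];print(s["gripper_force"],s["wrist_torque"])
im,d,c=grab("wrist"); P=cloud(d,c); vial("wrist",im,P,p)
E
```

```text
t 11.55 pos [ 0.58   -0.208   0.1412] err tool axes mm [-0.5 -0.2 10.2] F [0.48 0.36 4.58] q [-0.43  0.19  1.49  0.    1.46 -0.19]
row slide [-0.0003, -0.0001, 0.0051] twist [0.0001, 0.0, 0.0004]
45.00369966030121 [-0.05822053 -0.13777891 -0.00983299]
wrist 1145 z [0.0882 0.1364]
 centre [ 0.5796 -0.2089] tilt [-0.0158 -0.0231] rms 0.0037 bottom xy [ 0.5799 -0.2084]
```

Emit:
play_rows:
  slide:
    - [0,0,0.006]
    - [0,0,0.006]
    - [0,0,0.006]
    - [0,0,0.006]
    - [0,0,0.006]
    - [0,0,0.004]
    - [0,0,0]
    - [0,0,0]
  twist:
    - [0,0,0]
    - [0,0,0]
    - [0,0,0]
    - [0,0,0]
    - [0,0,0]
    - [0,0,0]
    - [0,0,0]
    - [0,0,0]

```text
t: 12.4
tool_pos: [0.5801, -0.2082, 0.1331]
orientation: [2.472, 1.937, 0.001]
force: [-0.4, 0.1, 8.0]
opening: 0.0141
gripper_force: 45.0
```

Emit:
play_rows:
  slide:
    - [0,0,0.002]
    - [0,0,0.002]
    - [0,0,0.002]
    - [0,0,0.001]
    - [0,0,0.001]
    - [0,0,0]
    - [0,0,0]
    - [0,0,0]
  twist:
    - [0,0,0]
    - [0,0,0]
    - [0,0,0]
    - [0,0,0]
    - [0,0,0]
    - [0,0,0]
    - [0,0,0]
    - [0,0,0]

```text
t: 13.2
tool_pos: [0.5806, -0.2084, 0.132]
orientation: [2.471, 1.937, 0.002]
force: [-0.6, 0.9, 11.3]
opening: 0.0141
gripper_force: 45.0
```

Emit:
play_rows:
  slide:
    - [0,0,0.001]
    - [0,0,0.001]
    - [0,0,0]
    - [0,0,0]
    - [0,0,0]
    - [0,0,0]
    - [0,0,0]
    - [0,0,0]
  twist:
    - [0,0,0]
    - [0,0,0]
    - [0,0,0]
    - [0,0,0]
    - [0,0,0]
    - [0,0,0]
    - [0,0,0]
    - [0,0,0]

```text
t: 14.0
tool_pos: [0.5808, -0.2085, 0.1319]
orientation: [2.47, 1.936, 0.002]
force: [-1.7, 0.5, 13.0]
opening: 0.0143
gripper_force: 45.0
```

```bash
python3 - <<'E'
from vial import *
s=robot.read_state();p=s["tool_pos"];print(p,s["force"],s["wrist_torque"],s["gripper_force"])
im,d,c=grab("scene"); P=cloud(d,c); cv2.imwrite("pics/s3.png",cv2.resize(im[140:280,260:400,::-1],(600,600)))
m=(abs(P[...,0]-.58)<.024)&(abs(P[...,1]+.208)<.024)&(P[...,2]>.085)&(P[...,2]<.118)&(im.max(-1)<70); Q=P[m]; print("rim z",np.percentile(Q[:,2],[50,80,95]))
P[...,2][P[...,2]<.1]=np.nan; vial("scene",im,P,p+[0,0,.02])
E
```

```text
[ 0.58078588 -0.20847313  0.13190324] [-1.73310165  0.53726223 12.96511656] [ 0.00622177  0.28015425 -0.0236578 ] 45.031530261039734
rim z [0.0943882  0.09690523 0.09827065]
scene 116 z [0.1016 0.1467]
 centre [ 0.5809 -0.2087] tilt [ 0.008  -0.0195] rms 0.0013 bottom xy [ 0.5807 -0.2083]
```

View pics/s3.png

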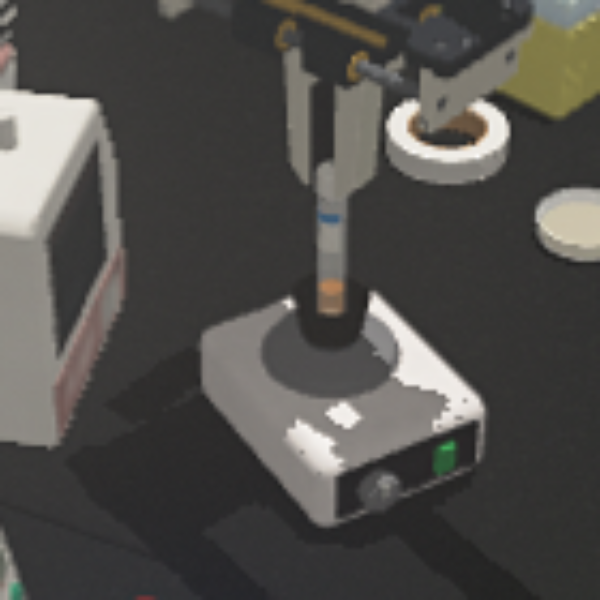

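The crop shows the vial upright in the cup at (330,290). The rim is at 98 mm, which is the 14 mm fully pressed position, and the push is 13 N. Now I'll hold it there.

Emit:
play_rows:
  slide:
    - [0,0,0]
    - [0,0,0]
    - [0,0,0]
    - [0,0,0]
    - [0,0,0]
    - [0,0,0]
    - [0,0,0]
    - [0,0,0]
  twist:
    - [0,0,0]
    - [0,0,0]
    - [0,0,0]
    - [0,0,0]
    - [0,0,0]
    - [0,0,0]
    - [0,0,0]
    - [0,0,0]

```text
t: 14.85
tool_pos: [0.5808, -0.2085, 0.1319]
orientation: [2.47, 1.936, 0.002]
force: [-1.3, -0.2, 13.0]
opening: 0.0146
gripper_force: 45.0
```

Emit:
play_rows:
  slide:
    - [0,0,0]
    - [0,0,0]
    - [0,0,0]
    - [0,0,0]
    - [0,0,0]
    - [0,0,0]
    - [0,0,0]
    - [0,0,0]
  twist:
    - [0,0,0]
    - [0,0,0]
    - [0,0,0]
    - [0,0,0]
    - [0,0,0]
    - [0,0,0]
    - [0,0,0]
    - [0,0,0]

```text
t: 15.65
tool_pos: [0.5808, -0.2085, 0.1319]
orientation: [2.47, 1.936, 0.002]
force: [-1.8, 0.8, 13.4]
opening: 0.0144
gripper_force: 45.0
```

Emit:
play_rows:
  slide:
    - [0,0,0]
    - [0,0,0]
    - [0,0,0]
    - [0,0,0]
    - [0,0,0]
    - [0,0,0]
    - [0,0,0]
    - [0,0,0]
  twist:
    - [0,0,0]
    - [0,0,0]
    - [0,0,0]
    - [0,0,0]
    - [0,0,0]
    - [0,0,0]
    - [0,0,0]
    - [0,0,0]

```text
t: 16.45
tool_pos: [0.5808, -0.2085, 0.1319]
orientation: [2.47, 1.936, 0.002]
force: [-0.9, 0.1, 13.8]
opening: 0.0141
gripper_force: 45.0
```

Emit:
play_rows:
  slide:
    - [0,0,0]
    - [0,0,0]
    - [0,0,0]
    - [0,0,0]
    - [0,0,0]
    - [0,0,0]
    - [0,0,0]
    - [0,0,0]
  twist:
    - [0,0,0]
    - [0,0,0]
    - [0,0,0]
    - [0,0,0]
    - [0,0,0]
    - [0,0,0]
    - [0,0,0]
    - [0,0,0]

```text
t: 17.25
tool_pos: [0.5808, -0.2085, 0.1319]
orientation: [2.47, 1.936, 0.002]
force: [-1.6, -0.1, 13.8]
opening: 0.0144
gripper_force: 45.0
```

```bash
python3 -c "
from plant import robot
print(robot.close_job())"
```

```text
the job is handed in; nothing more can be done
None
```

The job is handed in: the gripper still holds the vial upright in the mixer cup, with the cup fully pressed at about 13 N for over 3 s; the hand-in returned no verdict.

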